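# Set the stock tags of the touch-up paint bins

### The job

Each bin of touch-up jars on the stock board has a hinged flip tag in front of it; set the board right, so that only the full bins (a jar in all three slots) show a green face up and every other bin shows red. Gently push each wrong tag over its hinge with a fingertip until it falls to the other side; never turn over a tag that is already right. Pick nothing up and leave the jars and everything else standing where they are.

Things in the scene. Friction and masses are not known exactly. Their poses are not given: they have to be found in the camera images.
- tag_1 (a joint): hinge angle of this tag (rad): 0 = upright, -0.8 = leaning at its stop towards the robot with the GREEN face up, +0.8 = leaning at its stop away from the robot, towards its bin, with the RED face up. Turns freely with a little friction; once past upright it falls by its own weight to the stop. Tag numbers do not follow the order along the board
- tag_1_hinge (a point): fixed midpoint of this tag's hinge line, 35 mm above the table; +y along the hinge line, +x towards this tag's bin, whose centre lies 195 mm along +x. Neighbouring tags stand 95 mm apart along y. All tags alike: a plastic plate 52 mm wide (along the hinge), 62 mm long from hinge to free edge, 5 mm thick, 28 to 56 g. At a stop the free edge is 78 mm above the table and 44 mm to one side of the hinge (x); upright, 97 mm above the table
- tag_2 (a joint): hinge angle of this tag (rad): 0 = upright, -0.8 = leaning at its stop towards the robot with the GREEN face up, +0.8 = leaning at its stop away from the robot, towards its bin, with the RED face up. Turns freely with a little friction; once past upright it falls by its own weight to the stop. Tag numbers do not follow the order along the board
- tag_2_hinge (a point): fixed midpoint of this tag's hinge line, 35 mm above the table; +y along the hinge line, +x towards this tag's bin, whose centre lies 195 mm along +x. Neighbouring tags stand 95 mm apart along y. For all tags: the space below the leaning free edge is open; a vertical finger beside the edge can push it inwards and upwards in an arc round the hinge
- tag_3 (a joint): hinge angle of this tag (rad): 0 = upright, -0.8 = leaning at its stop towards the robot with the GREEN face up, +0.8 = leaning at its stop away from the robot, towards its bin, with the RED face up. Turns freely with a little friction; once past upright it falls by its own weight to the stop. Tag numbers do not follow the order along the board
- tag_3_hinge (a point): fixed midpoint of this tag's hinge line, 35 mm above the table; +y along the hinge line, +x towards this tag's bin, whose centre lies 195 mm along +x. Neighbouring tags stand 95 mm apart along y. Each tag hangs between two black posts, 70 mm over their outsides, reaching 43 mm above the table, on a black foot 50 mm (x) by 74 mm (y), top 20 mm above the table
- tag_4 (a joint): hinge angle of this tag (rad): 0 = upright, -0.8 = leaning at its stop towards the robot with the GREEN face up, +0.8 = leaning at its stop away from the robot, towards its bin, with the RED face up. Turns freely with a little friction; once past upright it falls by its own weight to the stop. Tag numbers do not follow the order along the board
- tag_4_hinge (a point): fixed midpoint of this tag's hinge line, 35 mm above the table; +y along the hinge line, +x towards this tag's bin, whose centre lies 195 mm along +x. Neighbouring tags stand 95 mm apart along y. All tags and bins stand on the fixed stock board, a dark slab 10 mm thick with a white lane for each tag and bin; its place varies and it is turned by up to 0.2 rad
- bin_1: fixed blue open bin 140 x 62 x 38 mm with its long side along the lane, in line with its tag, walls 4 mm, with three slots in a row, at -44, 0 and +44 mm along its x. Origin at the centre of its underside, 10 mm above the table. Full = a jar in each of its three slots. Any bin may be at any tag
- bin_2: fixed blue open bin 140 x 62 x 38 mm with its long side along the lane, in line with its tag, walls 4 mm, with three slots in a row, at -44, 0 and +44 mm along its x. Origin at the centre of its underside, 10 mm above the table. Full = a jar in each of its three slots. Any bin may be at any tag
- bin_3: fixed blue open bin 140 x 62 x 38 mm with its long side along the lane, in line with its tag, walls 4 mm, with three slots in a row, at -44, 0 and +44 mm along its x. Origin at the centre of its underside, 10 mm above the table. Full = a jar in each of its three slots. Any bin may be at any tag
- bin_4: fixed blue open bin 140 x 62 x 38 mm with its long side along the lane, in line with its tag, walls 4 mm, with three slots in a row, at -44, 0 and +44 mm along its x. Origin at the centre of its underside, 10 mm above the table. Full = a jar in each of its three slots. Any bin may be at any tag
- jar_1: loose white touch-up paint jar, 36 mm diameter, 55 mm high, standing in a slot of a bin (its top 69 mm above the table). Origin at the centre of its underside, 14 mm above the table
- jar_2: loose white touch-up paint jar, 36 mm diameter, 55 mm high, standing in a slot of a bin (its top 69 mm above the table). Origin at the centre of its underside, 14 mm above the table
- jar_3: loose white touch-up paint jar, 36 mm diameter, 55 mm high, standing in a slot of a bin (its top 69 mm above the table). Origin at the centre of its underside, 14 mm above the table
- jar_4: loose white touch-up paint jar, 36 mm diameter, 55 mm high, standing in a slot of a bin (its top 69 mm above the table). Origin at the centre of its underside, 14 mm above the table
- jar_5: loose white touch-up paint jar, 36 mm diameter, 55 mm high, standing in a slot of a bin (its top 69 mm above the table). Origin at the centre of its underside, 14 mm above the table
- jar_6: loose white touch-up paint jar, 36 mm diameter, 55 mm high, standing in a slot of a bin (its top 69 mm above the table). Origin at the centre of its underside, 14 mm above the table
- jar_7: loose white touch-up paint jar, 36 mm diameter, 55 mm high, standing in a slot of a bin (its top 69 mm above the table). Origin at the centre of its underside, 14 mm above the table
- hardener: loose white bottle, 42 mm diameter, 85 mm high, standing on the board's end, 222 mm from the middle of the tag row along the hinges' +y. Origin at the centre of its underside
- tape: loose yellow tape roll, 48 mm across, 25 mm high, lying on the board's other end, at -222 mm along y. Origin at the centre of its underside
- mixing_cup: loose clear cup, 90 mm across, 100 mm high, on the table. Origin at the centre of its underside
- tint_can: loose paint can, 90 mm across, 120 mm high, on the table. Origin at the centre of its underside
- spatula: loose spatula 200 mm long, lying on the table. Origin under its middle

How it is judged (in metres and radians):
At the end, for the whole second after the job is handed in: The tags of the two full bins lean towards the robot, green up (joint below -0.6 rad), the other two lean away, red up (joint above 0.6 rad), all at rest (((horizontal distance between any of bin_1, bin_2 and tag_1_hinge below 0.203 m and value of joint tag_1 below -0.6 rad) or (not (horizontal distance between any of bin_1, bin_2 and tag_1_hinge below 0.203 m) and value of joint tag_1 above 0.6 rad)) and ((horizontal distance between any of bin_1, bin_2 and tag_2_hinge below 0.203 m and value of joint tag_2 below -0.6 rad) or (not (horizontal distance between any of bin_1, bin_2 and tag_2_hinge below 0.203 m) and value of joint tag_2 above 0.6 rad)) and ((horizontal distance between any of bin_1, bin_2 and tag_3_hinge below 0.203 m and value of joint tag_3 below -0.6 rad) or (not (horizontal distance between any of bin_1, bin_2 and tag_3_hinge below 0.203 m) and value of joint tag_3 above 0.6 rad)) and ((horizontal distance between any of bin_1, bin_2 and tag_4_hinge below 0.203 m and value of joint tag_4 below -0.6 rad) or (not (horizontal distance between any of bin_1, bin_2 and tag_4_hinge below 0.203 m) and value of joint tag_4 above 0.6 rad)) and velocity of joint tag_1 between -0.2 and 0.2 rad/s and velocity of joint tag_2 between -0.2 and 0.2 rad/s and velocity of joint tag_3 between -0.2 and 0.2 rad/s and velocity of joint tag_4 between -0.2 and 0.2 rad/s); the robot touches nothing.
It fails at once if a tag that was right from the start is turned over (more than 0.2 rad past upright) ((horizontal distance between any of bin_1, bin_2 and tag_1_hinge below 0.203 m and value of joint tag_1 above 0.2 rad) or (horizontal distance between any of bin_1, bin_2 and tag_2_hinge below 0.203 m and value of joint tag_2 above 0.2 rad) or (not (horizontal distance between any of bin_1, bin_2 and tag_3_hinge below 0.203 m) and value of joint tag_3 below -0.2 rad) or (not (horizontal distance between any of bin_1, bin_2 and tag_4_hinge below 0.203 m) and value of joint tag_4 below -0.2 rad)).
It fails at once if a tag is pressed or squeezed with more than 20 N (contact force between the fingers and tag_1 above 20 N or contact force between the fingers and tag_2 above 20 N or contact force between the fingers and tag_3 above 20 N or contact force between the fingers and tag_4 above 20 N).
It fails at once if a jar is lifted or moved by more than 20 mm (distance of any of jar_1, jar_2, jar_3, jar_4, jar_5, jar_6, jar_7 from where it was at the start of the episode above 0.02 m).
It fails at once if a bystander is lifted or moved by more than 20 mm (distance of any of hardener, tape, mixing_cup, tint_can, spatula from where it was at the start of the episode above 0.02 m).
It fails at once if a jar, bottle, can or cup is tipped over (angle between any of jar_1, jar_2, jar_3, jar_4, jar_5, jar_6, jar_7, hardener, tint_can, mixing_cup's own z axis and vertical above 0.5 rad).
It also fails if it takes over 45 s, if anything falls off the work surface, if the arm or the gripper's body presses on something with over 40 N, if the wrist force passes 120 N, or if a joint passes its speed limit or range.

### The arm

A 6-joint arm with a two-finger parallel gripper is mounted at the origin on the work surface. World frame = base frame: x ahead of the robot, y to its left, z up, the work surface at z = 0. Lengths are in m, angles in degrees, forces in N, time in s.
With the tool pointing down it reaches from about 0.325 to 0.775 m from the base axis. Payload 5.5 kg.
Tool frame: the origin (TCP) lies at the centre of the arm's flange, where the gripper is bolted on; the fingertips stand 182 mm ahead of it and the grasp point (between the pads) lies 163 mm ahead of it; z points along the fingers, y is the direction in which the jaws open and shut (so a half turn about z gives the same grasp; the last joint's range is limited). The gripper opens to 88 mm and grips with 3 to 60 N. Pads are 20 mm wide; open, the fingers measure 115 mm over their backs; the gripper's body (75 mm by 178 mm) begins 61 mm behind the grasp point.
Start: joints at [73.814, 5.22, 70.514, -0, 104.267, -3.249], TCP at [0.134, 0.585, 0.405] pointing down, gripper open.
Joint ranges: [-164.24, 164.24], [-49.07, 125.15], [9.68, 141.18], [-86.29, 266.29], [3.28, 154.24], [-151.56, 151.56]. Speed limits (degrees/s): [147.25, 147.25, 172.46, 180, 180, 180].

### API

Orientations are given as [roll, pitch, yaw] about the fixed x, y, z axes, in that order (R = Rz(yaw) Ry(pitch) Rx(roll)).
In Python, from station import r gives the robot as it stands. The module is installed in compiled form; this text tells all that it offers. Calls block until the motion is done:
- r.reach(position, orientation): joint-space move of the TCP to a pose.
- r.servo_line(position, rotation=None, speed=0.15): straight line of the TCP; rotation=None keeps the orientation; speed is the mean speed in m/s.
- r.move_joints(angles): joint-space move.
- r.let_go() and r.grab(squeeze=None): open the fingers fully, or close them until they stop; squeeze is the grip in N (None keeps the last).
- r.wait(seconds).
- r.inverse_kinematics(position, orientation): joint angles nearest the present ones, or None.
- r.sense(): the state.
- r.snapshot(name): name is "scene" or "top" or "wrist"; returns a dict with "frame" (400x640x3 uint8, red, green, blue), "fx", "fy", "cx", "cy" (pixels), "R" (3x3) and "t" (3): a world point X has camera coordinates R X + t. Camera axes: x right, y down, z forward; pixel columns grow to the right and rows downward; lengths in m; the calibration is good to about 2 mm. A picture is of the moment at which its call begins. There is no depth.
A pose or a line that the arm cannot do raises r.IKError and nothing moves.
- r.hand_in(): hands the job in, once; it reports no verdict.
The state is a dict: "clock": time; "joints": joint angles; "joint_vel": joint speeds; "joint_torque": joint torques, N m; "tcp_pos": TCP position; "orientation": TCP orientation; "contact_force": force on the tool from outside, world axes, zero at the start; "torque": the same for the moment, N m; "opening": finger opening in m.
Only numpy, scipy, OpenCV 4.12 (cv2) and the standard library are available. Lean on these libraries where they do the work, as an engineer would, in place of code of your own. Each camera call takes 0.05 s, during which the arm holds its last target.

## Working session

There is one attempt and no reset: what is moved stays moved. The work goes in short steps, each a Python script; the robot and the scene stay as the last script left them, time stands still between calls to the robot, and variables do not carry over. Pictures are saved under pics/ and viewed, and the job is handed in when it is done.

```bash
mkdir -p pics; python3 - <<'E'
from station import r
import cv2,numpy as np
print(r.sense()['clock'],r.sense()['opening'])
for n in ("scene","top"):
    s=r.snapshot(n); cv2.imwrite(f"pics/{n}0.png",s["frame"][:,:,::-1]); np.savez(f"{n}0.npz",**s)
    print(n,s['fx'],s['cx'],s['cy'],np.round(s['R'],3).tolist(),np.round(s['t'],3))
E
```

```text
0.0 0.08776401258823102
scene 454.82006570444383 317.0485093067014 203.2628232381494 [[-0.784, 0.621, -0.01], [0.539, 0.672, -0.508], [-0.309, -0.404, -0.861]] [ 0.447 -0.252  1.547]
top 487.613801407453 318.9490463187033 200.18336424746553 [[-0.02, -1.0, -0.018], [-0.995, 0.022, -0.095], [0.095, 0.016, -0.995]] [-0.005  0.587  1.672]
```

View pics/scene0.png

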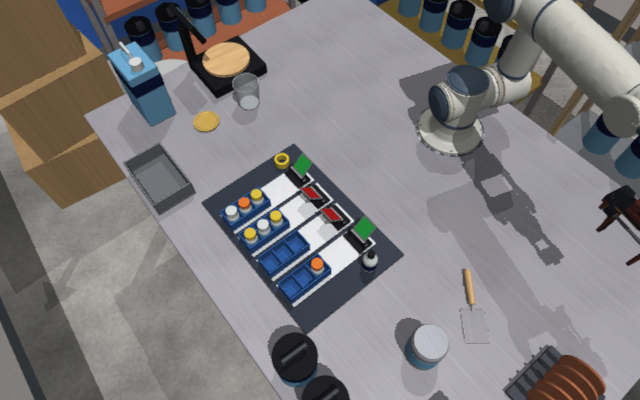

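View pics/top0.png

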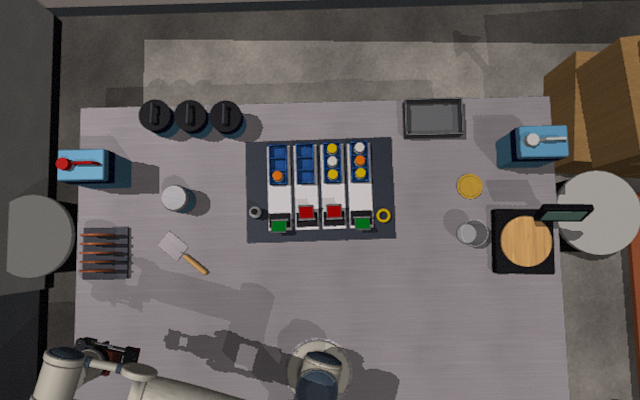

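The top view shows the lanes from +y to -y. A (col 279) has a green tag and 1 jar, so it is wrong. B (306) is red and empty, so it is right. C (333) is red with 3 jars, so it is wrong. D (362) is green with 3 jars, so it is right. That accounts for all 7 jars. Next I measure the tags.

```bash
cat > h.py <<'E'
import numpy as np,cv2
def ray(s,u,v,z):
    R,t=s['R'],s['t']; c=-R.T@t
    d=R.T@np.array([(u-s['cx'])/s['fx'],(v-s['cy'])/s['fy'],1]); return c+d*(z-c[2])/d[2]
def blobs(s,lo,hi,amin=40):
    f=s['frame'].astype(int)
    R,G,B=f[...,0],f[...,1],f[...,2]
    out={}
    for n,m in (('green',(G>80)&(G>2*R)&(G>1.5*B)),('red',(R>100)&(R>2.5*G)&(R>2.5*B))):
        k,l,st,c=cv2.connectedComponentsWithStats(m.astype(np.uint8))
        out[n]=[(c[i],st[i,4]) for i in range(1,k) if st[i,4]>amin]
    return out
E
python3 - <<'E'
from h import *
for n in ('top','scene'):
    s=dict(np.load(f'{n}0.npz'))
    for c,L in blobs(s,0,0).items():
        for p,a in L:
            print(n,c,np.round(p,1),a,np.round(ray(s,*p,.0585),4))
    im=s['frame'][:,:,::-1]
    y,x=(130,240) if n=='top' else (140,200)
    cv2.imwrite(f'pics/{n}_crop.png',cv2.resize(im[y:y+(120 if n=='top' else 150),x:x+(160 if n=='top' else 200)],None,fx=4.0,fy=4.0,interpolation=cv2.INTER_CUBIC))
E
```

```text
top green [362.  222.9] 130 [ 0.5031 -0.1627  0.0585]
top green [278.3 225.4] 133 [0.5004 0.123  0.0585]
top red [ 61.3 163.1] 114 [0.7334 0.8769 0.0585]
top red [ 82.7 162.2] 47 [0.7346 0.8019 0.0585]
top red [305.8 211.9] 147 [0.5445 0.0281 0.0585]
top red [333.6 211. ] 149 [ 0.5458 -0.067   0.0585]
scene green [302.  164.4] 195 [ 0.501  -0.161   0.0585]
scene green [364.  227.9] 250 [0.4978 0.1246 0.0585]
scene red [310.4 192.4] 89 [ 0.5436 -0.0644  0.0585]
scene red [330.7 213.9] 97 [0.5427 0.03   0.0585]
```

```bash
ls pics
```

```text
scene0.png
scene_crop.png
top0.png
top_crop.png
```

View pics/top_crop.png

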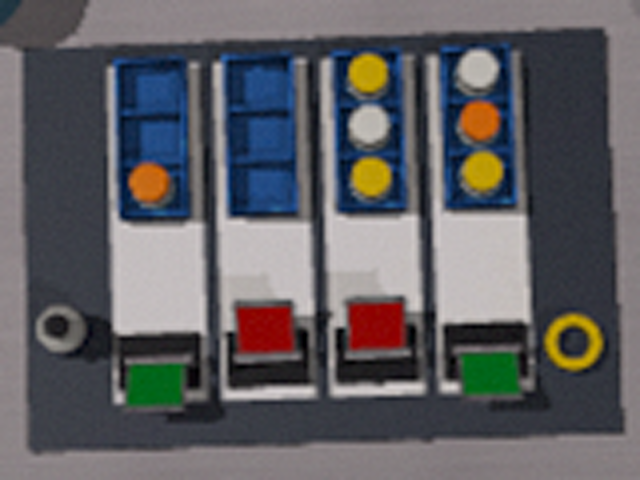

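View pics/scene_crop.png

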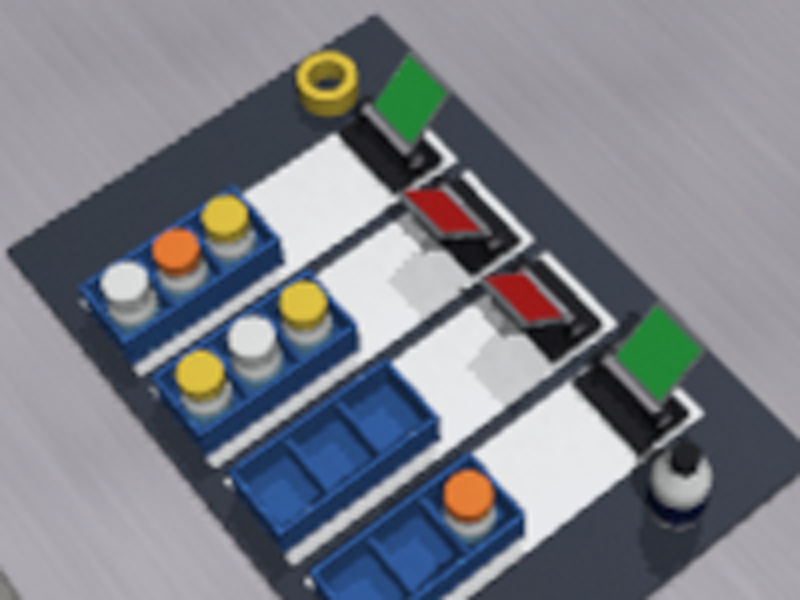

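Both views agree within 3 mm, and the tag spacings check out: A–D 286 mm against 285 expected, B–C 95 mm. Board yaw is about 0.6°. The hinges are A ≈ (0.521, 0.124) and C ≈ (0.523, -0.066). I push A away from the robot first, with the fingers closed.

```bash
python3 - <<'E'
from station import r
from h import *
s=r.sense(); print(s['orientation'],s['clock'])
o=[180,0,0.6]
if r.inverse_kinematics([.445,.124,.3],o) is None: o=[180,0,-179.4]
q=r.inverse_kinematics([.445,.124,.3],o); print(o,q)
r.grab(5)
r.reach([.445,.124,.36],o)
r.servo_line([.445,.124,.242])
r.servo_line([.450,.124,.242],speed=.05)
print(np.round(r.sense()['contact_force'],2))
im=r.snapshot('scene'); cv2.imwrite('pics/a1.png',cv2.resize(im['frame'][100:300,230:550,::-1],None,fx=2.5,fy=2.5))
print(r.sense()['clock'],r.sense()['opening'],r.sense()['tcp_pos'])
E
```

```text
[-1.79897785e+02 -6.47455277e-03  1.67064407e+02] 0.1
[180, 0, 0.6] [ 1.13497711e+01 -1.62301809e+01  1.01205007e+02 -2.54444375e-14
  9.50251734e+01  1.00749771e+02]
[-0.42 -0.19 -0.34]
4.6833 0.0006623572402919538 [0.45032401 0.12401225 0.24266339]
```

View pics/a1.png

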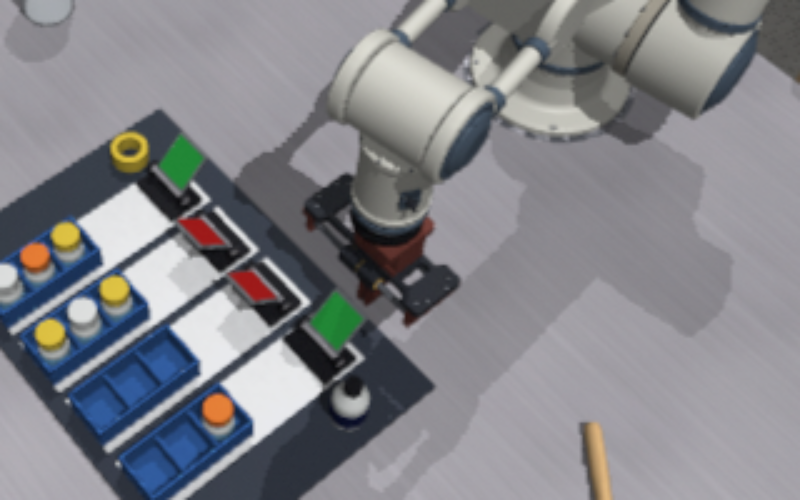

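```bash
python3 - <<'E'
from station import r
from h import *
s=r.snapshot('scene')
def pr(X):
    c=s['R']@np.array(X)+s['t']; return np.array([s['fx']*c[0]/c[2]+s['cx'],s['fy']*c[1]/c[2]+s['cy']])
f=s['frame'][:,:,::-1].copy()
for X in ([.45,.124,.06],[.45,.124,.14],[.45,.124,.242]): print(X,pr(X))
c=cv2.resize(f[160:260,320:440],None,fx=5,fy=5,interpolation=cv2.INTER_CUBIC)
for X in ([.45,.124,.06],[.45,.124,.14],[.45,.124,.242]):
    p=(pr(X)-[320,160])*5; cv2.circle(c,tuple(int(v) for v in p),4,(255,0,255),1)
cv2.imwrite('pics/a2.png',c)
w=r.snapshot('wrist'); cv2.imwrite('pics/w2.png',w['frame'][:,:,::-1])
E
```

```text
[0.45, 0.124, 0.06] [376.42444285 218.29046594]
[0.45, 0.124, 0.14] [379.43534107 204.19031183]
[0.45, 0.124, 0.242] [383.79767109 183.76134976]
```

View pics/a2.png

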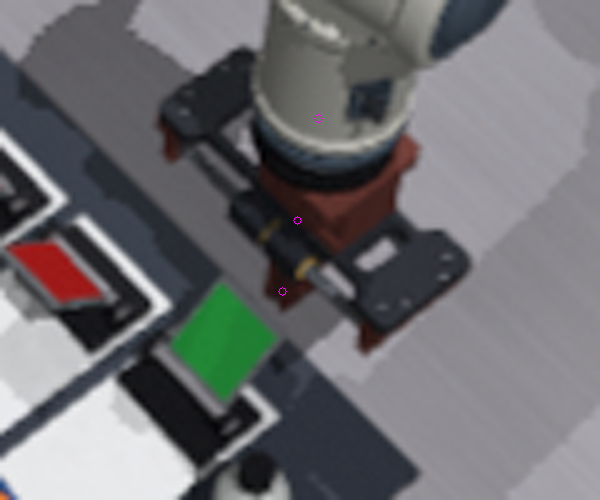

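View pics/w2.png

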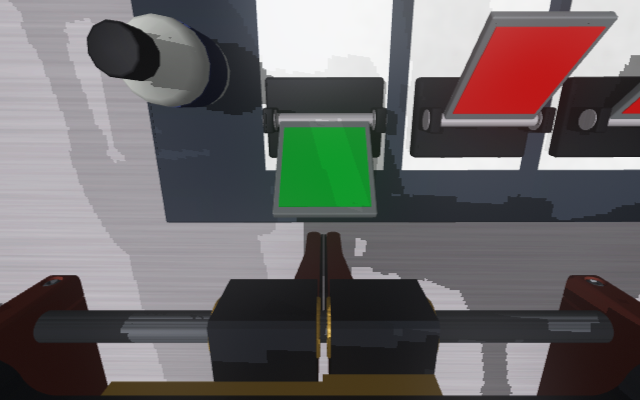

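The wrist view shows the closed fingertip (323, 240) centred in front of tag A's free edge (325, 215), just as projected. Pushing now.

```bash
python3 - <<'E'
from station import r
from h import *
def F(): return np.round(r.sense()['contact_force'],2)
r.servo_line([.480,.124,.250],speed=.05); print(F())
r.servo_line([.505,.124,.258],speed=.05); print(F())
r.servo_line([.528,.124,.264],speed=.05); print(F())
r.wait(.5)
r.servo_line([.50,.124,.285],speed=.1)
r.servo_line([.50,.124,.34],speed=.2)
r.wait(.3); print(F(),r.sense()['clock'])
im=r.snapshot('scene'); np.savez('s3.npz',**im); cv2.imwrite('pics/a3.png',cv2.resize(im['frame'][100:300,230:550,::-1],None,fx=2.5,fy=2.5))
E
```

```text
[-0.39 -0.06 -0.75]
[-0.23  0.74 -0.17]
[ 0.27 -0.24 -0.81]
[-0.02  0.34 -0.24] 8.5833
```

View pics/a3.png

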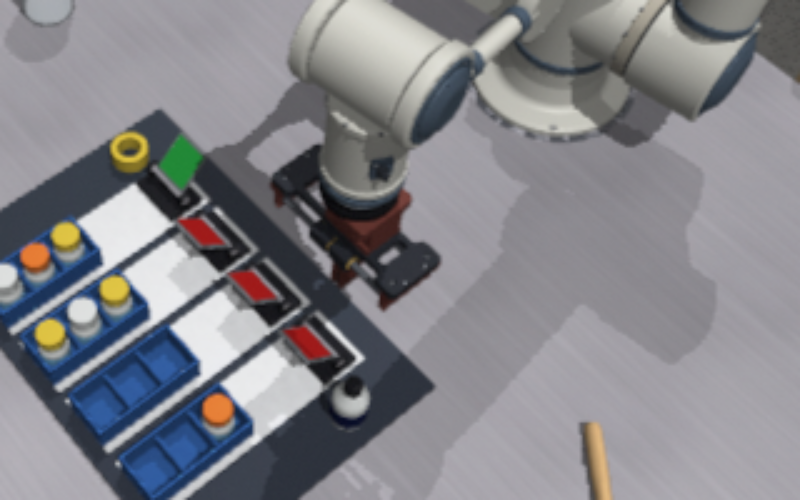

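Tag A now shows red (305, 342). Next is tag C, approached from the bin side. The finger comes down at x = 0.602, between the tag edge (0.567) and the bin (0.648).

```bash
python3 - <<'E'
from station import r
from h import *
def F(): return np.round(r.sense()['contact_force'],2)
o=[180,0,0.6]; y=-.066
r.servo_line([.50,.124,.37],speed=.2)
r.reach([.602,y,.37],o)
r.servo_line([.602,y,.30],speed=.15)
r.servo_line([.602,y,.244],speed=.1); print(F())
r.servo_line([.563,y,.250],speed=.05); print(F())
r.servo_line([.538,y,.258],speed=.05); print(F())
r.servo_line([.515,y,.264],speed=.05); print(F())
r.wait(.5)
r.servo_line([.545,y,.285],speed=.1)
r.servo_line([.545,y,.37],speed=.2)
r.reach([.35,.30,.40],o)
r.wait(.3); print(F(),r.sense()['clock'])
for n in('scene','top'):
    im=r.snapshot(n); np.savez(n+'4.npz',**im)
    for c,L in blobs(im,0,0).items():
        for p,a in L: print(n,c,np.round(ray(im,*p,.0585)[:2],4),a)
    cv2.imwrite(f'pics/{n}4.png',cv2.resize(im['frame'][100:300,200:520,::-1],None,fx=2.5,fy=2.5))
E
```

```text
[ 0.5   0.24 -0.17]
[-0.39 -0.03 -0.31]
[ 0.25 -0.32  0.12]
[-0.72  0.45  0.75]
[-0.8   0.25  0.43] 16.7917
scene green [ 0.5009 -0.161 ] 196
scene green [ 0.5001 -0.0659] 203
scene red [0.5425 0.0299] 99
scene red [0.5414 0.125 ] 111
top green [ 0.5025 -0.0668] 135
top green [ 0.503  -0.1626] 131
top red [0.7335 0.8768] 115
top red [0.7345 0.8027] 48
top red [0.5446 0.028 ] 146
top red [0.5433 0.1232] 142
```

View pics/scene4.png

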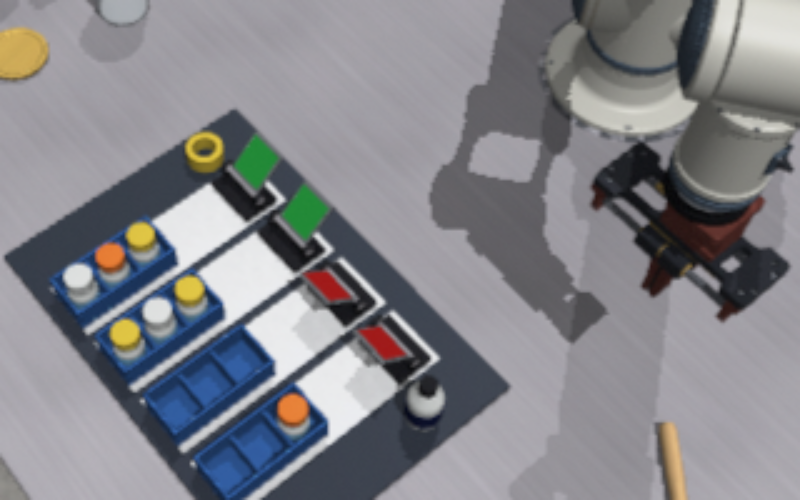

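View pics/top4.png

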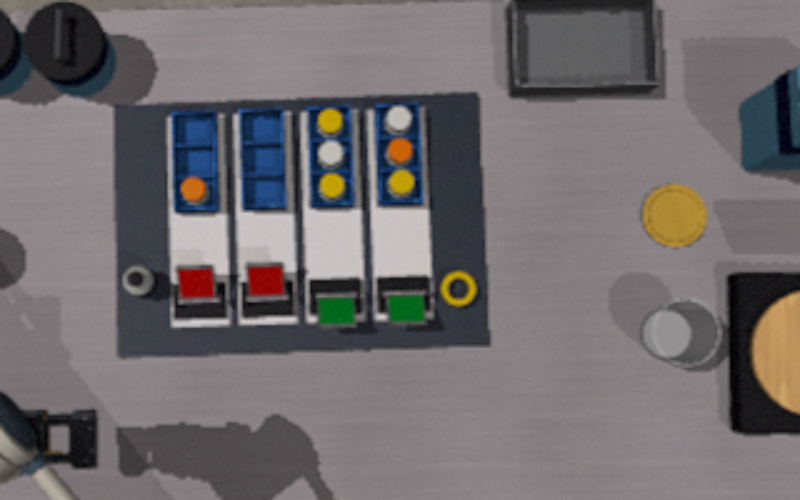

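The two full lanes (top view, cols 335 and 405) now show green, and the other two (195 and 265) show red. Jars, bottle and tape stand where they were, and the arm is clear.

```bash
python3 -c "
from station import r
r.hand_in(); print(r.sense()['clock'])"
```

```text
the job is handed in; nothing more can be done
the job is handed in; nothing more can be done
```

I turned over the two wrong tags with the closed fingertip and handed the job in; the last clock reading before that was about 17 s of the 45 s. The tag at the +y end, in front of the one-jar bin, went from green to red. The third tag from +y, in front of a full bin, went from red to green. I did not touch the other two tags, which were already right.

- **Tags:** in both final views the two full bins show green and the other two show red. The face centres are about 21 mm to the correct side of the hinge line, as expected at the stops, and the two views agree within about 3 mm.
- **Forces:** wrist force readings taken between pushing steps stayed at noise level, about 1 N.
- **Jars and bystanders:** the final pictures show the jars, bottle, tape and cup where they were. I judged this by eye, without measuring positions again. The paint can and most of the spatula were outside the final cropped pictures, but the arm did not work near them.

No check failed or disagreed.

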